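Wedge the worn foot of a rocking herb-drawer chest

ROBOT

A 7-joint arm with a two-finger parallel gripper is mounted at the origin on a cart in front of the work surface, level with it; the furniture and walls round the work are solid. World frame = base frame: x ahead of the robot, y to its left, z up, the work surface at z = 0. Lengths are in m, angles in degrees, forces in N, time in s.
With the tool pointing down it reaches from about 0.35 to 0.9 m from the base axis. Payload 19.9 kg.
Tool frame: the origin (TCP) lies between the finger pads; the fingertips stand 25 mm ahead of it and the grasp point (between the pads) lies 6 mm ahead of it (manip.finger_overhang is the distance from the TCP to the fingertips, in m); z points along the fingers, y is the line along which they close (so a half turn about z gives the same grasp; the last joint's range is limited). The gripper opens to 85 mm and grips with 20 to 120 N. Pads are 22 mm wide; open, the fingers measure 114 mm over their backs; the gripper's body (76 mm by 85 mm) begins 54 mm behind the grasp point. The pads swing forward as they close: fully open they stand 13 mm farther back than shut.
Start: joints at [65.69, 23.915, -0.59, 92.452, 0.269, 63.638, -3.037], TCP at [0.233, -0.58, 0.221] pointing down, gripper open.
Joint ranges: [-161.28, 161.28], [-22.2, 115.67], [-73.04, 71.86], [3.21, 147.25], [-68.34, 248.33], [10.77, 114.83], [-161.83, 161.83]. Speed limits (degrees/s): [108.29, 108.29, 136.94, 136.94, 172.46, 172.46, 172.46].

INTERFACE

Orientations are given as [roll, pitch, yaw] about the fixed x, y, z axes, in that order (R = Rz(yaw) Ry(pitch) Rx(roll)).
In Python, from plant import manip gives the robot as it stands.
- The arm moves only by the tool drive_tool, never from a script. Its argument "motion" is a list that holds one entry, the list of rows, each a list of 5 numbers: the shift along the world's x, y, z in units of 0.15 m (1.0 is 0.15 m), then the turn about the world's z in units of 45 degrees (1.0 is 45 degrees), then the finger opening in mm, from 0 to 85.4. In form: [[[x, y, z, turn, gripper], ...]]. A call has 1 to 20 rows; each row is the pose to reach, as a shift and turn from the pose commanded when the call began; what a row does not reach only later rows make up. A row lasts 1/10 s, in which the tool goes at most 50 mm and 8.59 degrees, less where a joint would pass 70% of its speed; a pose out of reach is approached as far as the arm can. A call with a number of a shift or a turn outside -1 to 1 is refused whole. A call with a gripper value outside its range is refused whole. The fingers move at their own pace and stop on an object; "grip_force" is the grip in N (left out, the last holds). Time passes only in rows, so rows that repeat a pose let the fingers close. It gives the time, the measured TCP pose, the force, the opening and the grip force at its end, in the units of the state.
- manip.state(): the state, without advancing time (a new reading comes with each control period).
- manip.get_image(name): name is "scene" or "top" or "wrist"; returns (picture, depth): 480x640x3 uint8, red, green, blue; 480x640 float32, m along the optical axis (not along the pixel's ray), 0 where there is no reading.
- manip.camera_model(name): a dict with "camera_matrix" (3x3 intrinsics, pixels), "extrinsics" (4x4, takes a point from camera to world coordinates); the wrist camera has in their place "T_tool_cam" (4x4, takes a point from camera to tool coordinates, whose origin is the TCP and whose axes are the flange's). Camera axes: x right, y down, z forward; pixel columns grow to the right and rows downward; lengths in m; the calibration is good to about 2 mm. A picture is of the moment at which its call begins: read the wrist's pose just before it. camera_model takes no time and is no camera call.
- manip.close_job(): hands the job in; it is judged then, once.
The state is a dict: "time": time; "joint_positions": joint angles; "qvel": joint speeds; "joint_efforts": joint torques, N m; "eef_pos": TCP position; "eef_rot": TCP orientation; "force": force on the tool from outside, world axes, zero at the start; "torque": the same for the moment, N m; "finger_gap": opening from 0.0 (shut) to 1.0 (fully open); "finger_force": force on a finger pad.
Only numpy, scipy, OpenCV 4.12 (cv2) and the standard library are available. Lean on these libraries where they do the work, as an engineer would, in place of code of your own. Each camera call takes 0.05 s, during which the arm holds its last target. There are 200 camera calls.

TASK

The herb-drawer chest on the counter rocks because its front right foot is worn short. Without picking anything up, push the wooden wedge along the counter with your fingertips, thin end first under that foot, until it is snug, then press down firmly for a moment on the top of the chest above that foot; if it still rocks, push the wedge a little further and press again, until the chest stays level under the press, then let go. Leave the wedge in place under the foot, the chest standing where it was with the big jar on it, and all other things alone.

Things in the scene. Friction and masses are not known exactly. Their poses are not given: they have to be found in the camera images.
- chest: Low dark chest of two rows of four small drawers, loose on four feet, 1.1 to 1.5 kg. Top board 176 deep (x) by 266 wide (y), its upper face 102 mm above the soles; drawer knobs reach x = -93 mm. Body starts 22 mm above the soles. Origin: its centre at sole level (z = 0 on the counter); x from the drawer fronts to the back, y to the left seen from the front, z up. Slides if shoved with over 10 N.
- foot_front (a point): Front of the chest's front right foot (8 mm before its centre), at the whole feet's sole level; axes as the chest's. Feet: 22 mm high, tapering to 16 mm across at the sole, centred at x = +-66, y = +-106 mm of the chest. This one is worn 4 to 8.5 mm short, differently each time, and hangs clear: the chest rests level on the other three. The wedge goes in here along the chest's +x.
- chest_corner (a point): Point on the chest's upper face above the short foot, 12 mm from the front edge and 13 mm from the right edge: the place to press, with 12 to 20 N for a second. Unwedged, 4 to 8 N downward here tips the chest until the short foot meets the counter (corner sinks 4 to 10 mm); it falls back when let go.
- wedge: Loose plain wooden wedge, 35 g, flat on the counter in front of the chest: 100 mm long (x), 34 wide (y). Upper face slopes straight from 16.5 mm thick at the blunt heel (x = -50 mm) to 1.5 mm at the thin toe (x = +50 mm): 1.5 mm per 10 mm. Origin: centre of the underside; x from heel to toe, z up. Its toe points at the chest within 12 degrees.
- wedge_toe (a point): Middle of the wedge's thin edge, on the underside. It starts some 25 to 60 mm short of the foot and up to 35 mm to one side of its middle.
- wedge_heel (a point): Middle of the wedge's blunt end face, 8 mm above the counter: the place to push. It slides at under 1 N; once it takes up the foot the push rises steeply, and by 4 N it is snug.
- tea_jar: Glass jar with a yellow lid, 83 mm across, 185 mm high, 0.5 to 0.7 kg, standing loose on the back left of the chest's top. Origin: centre of its underside, z up.
- spool: String spool, 41 mm across, 45 mm high, standing in front of the chest's middle; to be left alone. Origin: centre of its underside.
- dish: White porcelain dish, 66 mm across, 20 mm high, in front of the chest's left half; to be left alone. Origin: centre of its underside.
- packet: Brown paper herb packet, 63 by 78 mm, 48 mm high, to the right of the wedge; to be left alone. Origin: centre of its underside.
- tincture: Small dark bottle, 28 mm across, 69 mm high, to the right of the chest; to be left alone. Origin: centre of its underside.
- rubber_stamp: Rubber stamp with turned handle, 27 by 36 mm, 70 mm high, to the left of the chest; to be left alone. Origin: centre of its underside.
Not all that is in view belongs to the job. There is more than one size of the wedge; the one meant has the size given above. Leave any purple look-alike of the tea_jar alone.

How it is judged (in metres and radians):
On the way, in this order (a step that is already met when the one before it is completed fails the run):
1. the wedge's thin end is under the short foot (x of wedge_toe in the frame of foot_front between 0.006 and 0.085 m and y of wedge_toe in the frame of foot_front between -0.022 and 0.022 m), for 0.2 s.
2. pressed firmly on the corner above the short foot (more than 8 N), the chest stays level on the wedge (contact force between the fingers and chest above 8 N and horizontal distance between the grasp point and chest_corner below 0.05 m and contact force between wedge and chest above 2 N and angle between chest's own z axis and vertical below 0.012 rad), for 0.4 s.
At the end, for the whole second after the job is handed in: The wedge lies with its thin end 6 to 85 mm past the front of the short foot and within 22 mm of its middle line, touching the chest; the chest stands level within 0.012 rad (about 1.4 mm at the corner), at rest, with the big jar upright on it (all of step 1 and angle between chest's own z axis and vertical below 0.012 rad and contact force between wedge and chest above 0.1 N and linear speed of each of chest, wedge below 0.01 m/s and angle between tea_jar's own z axis and vertical below 0.1 rad and z of tea_jar in the frame of chest above 0.09 m).
It fails at once if the wedge is lifted off the counter (20 mm) (height (world z) of wedge above 0.02 m).
It fails at once if the chest is lifted (12 mm) (height (world z) of chest above 0.012 m).
It fails at once if the chest is shoved more than 30 mm out of its place (distance of chest from where it was at the start of the episode above 0.03 m).
It fails at once if the big jar is moved more than 50 mm or tips (distance of tea_jar from where it was at the start of the episode above 0.05 m or angle between tea_jar's own z axis and vertical above 0.3 rad).
It fails at once if another thing is moved more than 25 mm (distance of any of spool, dish, packet, tincture, rubber_stamp from where it was at the start of the episode above 0.025 m).
It also fails if it takes over 64 s, if anything falls off the work surface, if the arm or the gripper's body presses on something with over 40 N, if the wrist force passes 120 N, or if a joint passes its speed limit or range.

## Working session

There is one attempt and no reset: what is moved stays moved. The work goes in short steps, Python scripts to look and compute and a tool call to move; the robot and the scene stay as the last step left them, time stands still between calls to the robot, and variables do not carry over. Pictures are saved under pics/ and viewed, at most 10 in all, crops included, and the job is handed in when it is done.

Besides the shell and the picture viewer there is one more tool, called after "Emit:" by a JSON object that holds its "name" and its "arguments". drive_tool: Moves the arm, as the interface text tells. Its arguments: {"type":"object","properties":{"motion":{"type":"array","items":{"type":"array","items":{"type":"array","items":{"type":"number"}}}},"grip_force":{"type":"number"}},"required":["motion"]}

```bash
mkdir -p pics; ls; cat > h.py <<'E'
import numpy as np, cv2
from plant import manip
def grab(n,f=None):
    im,d=manip.get_image(n); m=manip.camera_model(n)
    if f: cv2.imwrite('pics/'+f,im[:,:,::-1])
    return im,d,m
def cloud(d,m):
    K=np.array(m['camera_matrix']);T=np.array(m['extrinsics'])
    v,u=np.mgrid[0:480,0:640]
    P=np.stack([(u-K[0,2])/K[0,0]*d,(v-K[1,2])/K[1,1]*d,d],-1)
    return P@T[:3,:3].T+T[:3,3]
def ray(m,u,v,z):
    K=np.array(m['camera_matrix']);T=np.array(m['extrinsics'])
    r=T[:3,:3]@np.linalg.inv(K)@[u,v,1]; o=T[:3,3]
    return o+r*(z-o[2])/r[2]
E
python3 - <<'E'
from h import *
s=manip.state();print(s)
for n in('top','scene'):
    im,d,m=grab(n,n+'0.png');np.savez(n+'0.npz',im=im,d=d);print(n,m)
E
```

```text
pics
{'time': 0.0, 'joint_positions': array([65.69120131, 23.94839314, -0.59183302, 92.48546263,  0.27096865,
       63.63607916, -3.03615195]), 'qvel': array([-0.06680653, -0.0962064 ,  0.0358011 ,  0.00740397, -0.00318476,
        0.10264621,  0.01284428]), 'joint_efforts': array([-1.32354693e-03, -8.64436483e+01,  6.77955933e-01, -4.34906065e+01,
        1.91869831e-02,  7.22411263e-03, -8.87842111e-05]), 'eef_pos': array([ 0.23329769, -0.57944894,  0.22075675]), 'eef_rot': array([-1.79931673e+02,  6.03925657e-03,  2.19341554e+01]), 'force': array([-0.26587235,  0.87850983, -0.45479949]), 'torque': array([ 0.03689573, -0.01573237,  0.00489372]), 'finger_force': 0.0, 'finger_gap': 0.9991775544697359}
top {'camera_matrix': array([[611.87060243,   0.        , 319.60062943],
       [  0.        , 611.87060243, 237.44769119],
       [  0.        ,   0.        ,   1.        ]]), 'extrinsics': array([[ 9.41621092e-04, -9.94228734e-01,  1.07276924e-01,
         4.46835656e-01],
       [-9.99932595e-01,  3.05322151e-04,  1.16065751e-02,
         1.37375426e-02],
       [-1.15723445e-02, -1.07280622e-01, -9.94161430e-01,
         1.32665710e+00],
       [ 0.00000000e+00,  0.00000000e+00,  0.00000000e+00,
         1.00000000e+00]])}
scene {'camera_matrix': array([[614.48270955,   0.        , 315.2870071 ],
       [  0.        , 614.48270955, 242.80537269],
       [  0.        ,   0.        ,   1.        ]]), 'extrinsics': array([[-0.7864307 , -0.26429052,  0.55828064, -0.16991497],
       [-0.61732516,  0.3668714 , -0.69592746,  0.92917561],
       [-0.02089017, -0.8919394 , -0.45167212,  0.67747959],
       [ 0.        ,  0.        ,  0.        ,  1.        ]])}
```

View pics/top0.png

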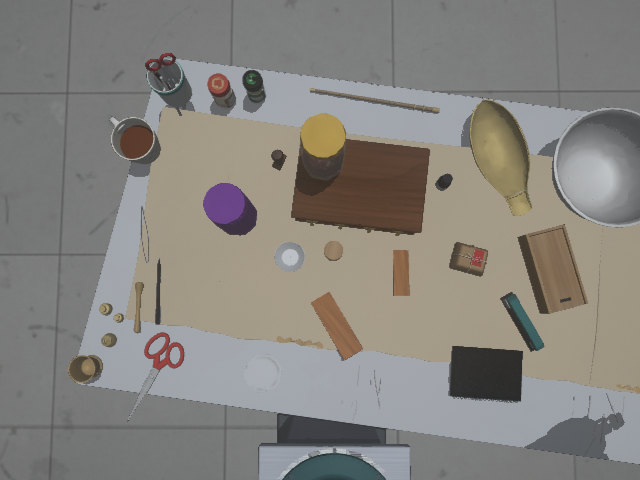

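View pics/scene0.png

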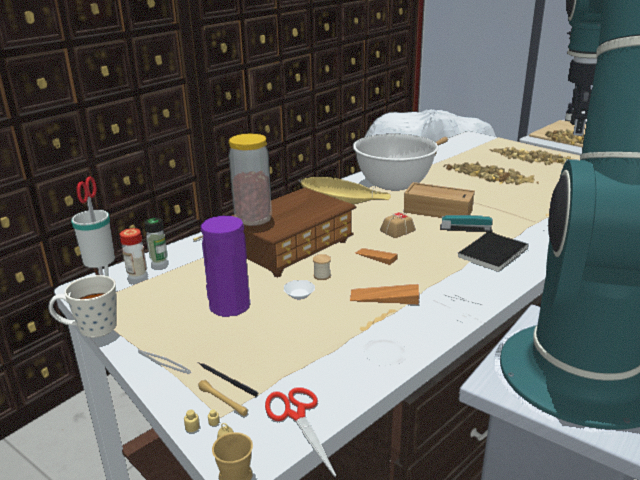

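The top view shows the chest's top board with corners at about (302,138), (429,149), (421,233) and (292,219). There is a small wedge at (401,272), a larger one at (337,325), the spool at (333,250) and the packet at (469,258). Next I'll measure these.

```bash
python3 - <<'E'
from h import *
z=np.load('top0.npz');im,d=z['im'],z['d'];m=manip.camera_model('top')
P=cloud(d,m)
def show(n,pts): 
    (c,s,a)=cv2.minAreaRect((pts*1000).astype(np.float32)); print(n,np.round(c,1),np.round(s,1),round(a,1)); print(np.round(cv2.boxPoints((c,s,a)),0).tolist())
hsv=cv2.cvtColor(im,cv2.COLOR_RGB2HSV)
for (u,v) in [(401,272),(337,325),(300,205),(400,190)]: print(hsv[v,u],np.round(P[v,u],4))
# wedges
wm=((hsv[...,0]<16)&(hsv[...,1]>120)&(hsv[...,2]>110)).astype(np.uint8)
n,l,st,ce=cv2.connectedComponentsWithStats(wm)
for i in range(1,n):
    if st[i,4]>250:
        vs,us=np.where(l==i); 
        zz=P[vs,us,2]; G=np.array([ray(m,u,v,zq)[:2] for u,v,zq in zip(us,vs,np.clip(zz,0,.02))])
        print('comp',ce[i].round(),st[i,4],zz.min().round(4),zz.max().round(4)); show('w',G)
# chest top via height
k=(abs(P[...,2]-0.102)<0.008)&(P[...,0]>0.35)&(P[...,0]<.75)&(abs(P[...,1])<.3)
n,l,st,ce=cv2.connectedComponentsWithStats(k.astype(np.uint8));i=1+st[1:,4].argmax();print(st[i],ce[i],P[l==i][:,2].mean())
vs,us=np.where(l==i);G=np.array([ray(m,u,v,.102)[:2] for u,v in zip(us,vs)]);show('chest',G)
# others by height (small things)
k=((P[...,2]>0.008)&(P[...,2]<.2)&(P[...,0]>0.2)&(P[...,0]<.75)&(abs(P[...,1])<.4))
n,l,st,ce=cv2.connectedComponentsWithStats(k.astype(np.uint8))
for i in range(1,n):
    if st[i,4]>60:
        q=P[l==i];print(ce[i].round(),st[i,4],np.round(q.min(0),3),np.round(q.max(0),3))
E
```

```text
[ 13 121 139] [ 0.5142 -0.1457  0.0107]
[ 13 120 149] [ 0.4014 -0.0081  0.0146]
[ 12 107  93] [0.6458 0.068  0.0979]
[ 11 107  81] [ 0.6747 -0.1342  0.1075]
comp [400. 270.] 431 -0.0025 1.3267
w [ 514.6 -145.9] [31.2 95.9] 88.4
[[466.0, -160.0], [562.0, -163.0], [563.0, -132.0], [467.0, -129.0]]
comp [164. 353.] 479 0.0018 1.3267
w [342.3 360.4] [82.2 68.9] 50.0
[[289.0, 351.0], [342.0, 307.0], [395.0, 370.0], [342.0, 414.0]]
[ 291  154  139   79 8480] [366.01674528 192.45271226] 0.10278558217318233
chest [684.7 -53.7] [265.3 163.5] 83.1
[[588.0, -176.0], [750.0, -195.0], [782.0, 68.0], [619.0, 88.0]]
[364. 193.] 9228 [ 0.589 -0.208  0.009] [0.75  0.086 0.2  ]
[505. 187.] 962 [ 0.634 -0.4    0.008] [ 0.75  -0.304  0.061]
[444. 181.] 206 [ 0.693 -0.25   0.008] [ 0.721 -0.223  0.074]
[230. 209.] 2047 [0.594 0.167 0.009] [0.689 0.248 0.194]
[333. 250.] 298 [ 0.539 -0.018  0.008] [0.578 0.019 0.053]
[289. 256.] 500 [0.515 0.062 0.008] [0.579 0.127 0.027]
[468. 259.] 954 [ 0.506 -0.334  0.008] [ 0.579 -0.249  0.054]
[401. 281.] 444 [ 0.463 -0.163  0.008] [ 0.544 -0.128  0.025]
[158. 296.] 166 [0.405 0.37  0.008] [0.525 0.382 0.017]
[516. 309.] 420 [ 0.392 -0.4    0.008] [ 0.472 -0.358  0.043]
[341. 333.] 1104 [ 0.331 -0.061  0.008] [0.448 0.032 0.032]
[156. 338.] 85 [0.354 0.352 0.008] [0.386 0.399 0.014]
[164. 356.] 311 [0.306 0.319 0.008] [0.369 0.399 0.019]
[486. 373.] 3528 [ 0.242 -0.398  0.008] [ 0.358 -0.244  0.022]
```

```bash
python3 - <<'E'
from h import *
z=np.load('top0.npz');im,d=z['im'],z['d'];m=manip.camera_model('top')
P=cloud(d,m);hsv=cv2.cvtColor(im,cv2.COLOR_RGB2HSV)
hs=hsv.astype(int)
def comp(mask,c):
    n,l,st,ce=cv2.connectedComponentsWithStats(mask.astype(np.uint8));return np.argwhere(l==l[c[1],c[0]])
def edges(vu,zf):  # outline points incl. half pixel
    mk=np.zeros((480*4,640*4),np.uint8)
    b=np.zeros((480,640),np.uint8);b[vu[:,0],vu[:,1]]=1
    b=cv2.resize(b,None,fx=4,fy=4,interpolation=cv2.INTER_NEAREST)
    c=max(cv2.findContours(b,0,1)[0],key=cv2.contourArea)[:,0]
    return np.array([ray(m,(u+.5)/4-.5,(v+.5)/4-.5,zf)[:2] for u,v in c])*1000
# chest top
vu=comp((abs(P[...,2]-.104)<.010)&(P[...,0]<.85),(400,190))
G=edges(vu,.102);r=cv2.minAreaRect(G.astype(np.float32));print('chest',r,cv2.boxPoints(r).round(1).tolist())
# front edge line, right edge line fits in local frame
R=cv2.boxPoints(r)
def fit(G,sel): 
    vx,vy,x,y=cv2.fitLine(G[sel].astype(np.float32),cv2.DIST_HUBER,0,.01,.01).ravel();return np.array([x,y]),np.array([vx,vy])
psi=np.radians(-6.7)
for it in range(3):
    ex=np.array([np.cos(psi),np.sin(psi)]);ey=np.array([-ex[1],ex[0]])
    a,b=G@ex,G@ey
    # per-column min of a (front edge), for b in the middle
    f=(a<np.percentile(a,50))&(b>b.min()+15)&(b<b.max()-15)&(a<a.min()+8)
    p,v=fit(G,f); v=v*np.sign(v[1]); psi=np.arctan2(-v[0],v[1])
    rt=(b<b.min()+8)&(a>a.min()+15)&(a<a.max()-15)
    q,w=fit(G,rt)
print('psi',np.degrees(psi),'right-edge dir',np.degrees(np.arctan2(w[1],w[0])), f.sum(),rt.sum())
fa=np.median(G[f]@ex);rb=np.median(G[rt]@ey)
print('extent',a.max()-fa,b.max()-rb)
C=(fa+88)*ex+(rb+133)*ey
foot=C-74*ex-106*ey;corner=C-76*ex-120*ey
print('centre',C,'foot_front',foot,'corner',corner)
# wedge: colour
wm=(hs[...,0]<16)&(hs[...,1]>108)
vu=comp(wm,(401,272));print(len(vu))
print(hsv[245:300:4,401].tolist(), hsv[272,388:416].tolist())
G=edges(vu,.005);r=cv2.minAreaRect(G.astype(np.float32));print('wedge',r,cv2.boxPoints(r).round(1).tolist())
np.savez('chest.npz',C=C,psi=psi)
cv2.imwrite('pics/c1.png',cv2.resize(im[210:320,340:500,::-1],None,fx=5,fy=5,interpolation=2))
E
```

```text
chest ((690.8261108398438, -54.42144775390625), (266.943115234375, 177.48574829101562), 83.0875244140625) [[586.7000122070312, -176.1999969482422], [762.9000244140625, -197.60000610351562], [795.0, 67.4000015258789], [618.7999877929688, 88.80000305175781]]
psi -6.9040074 right-edge dir -6.89413 509 321
extent 176.37252494764198 265.83493546989587
centre [691.27217615 -53.83305071] foot_front [ 605.06689299 -150.16917036] corner [ 601.3985008  -163.82724093]
678
[[19, 44, 164], [19, 47, 163], [13, 122, 144], [13, 122, 142], [13, 121, 141], [13, 123, 141], [13, 122, 140], [13, 120, 138], [12, 120, 138], [13, 120, 140], [13, 122, 144], [13, 120, 144], [13, 120, 144], [19, 45, 166]] [[20, 46, 166], [19, 46, 166], [20, 46, 166], [20, 45, 165], [20, 45, 166], [15, 78, 98], [13, 120, 134], [13, 121, 141], [13, 123, 147], [13, 124, 142], [13, 125, 141], [13, 121, 141], [13, 120, 138], [13, 121, 139], [13, 121, 141], [13, 120, 142], [13, 121, 135], [13, 119, 137], [13, 120, 136], [13, 120, 132], [14, 120, 145], [17, 48, 163], [20, 45, 165], [20, 45, 165], [19, 45, 165], [19, 45, 165], [19, 45, 165], [19, 45, 166]]
wedge ((513.5892944335938, -145.63970947265625), (98.61882019042969, 33.960227966308594), 0.04526713117957115) [[464.29998779296875, -128.6999969482422], [464.29998779296875, -162.6999969482422], [562.9000244140625, -162.60000610351562], [562.9000244140625, -128.60000610351562]]
```

View pics/c1.png

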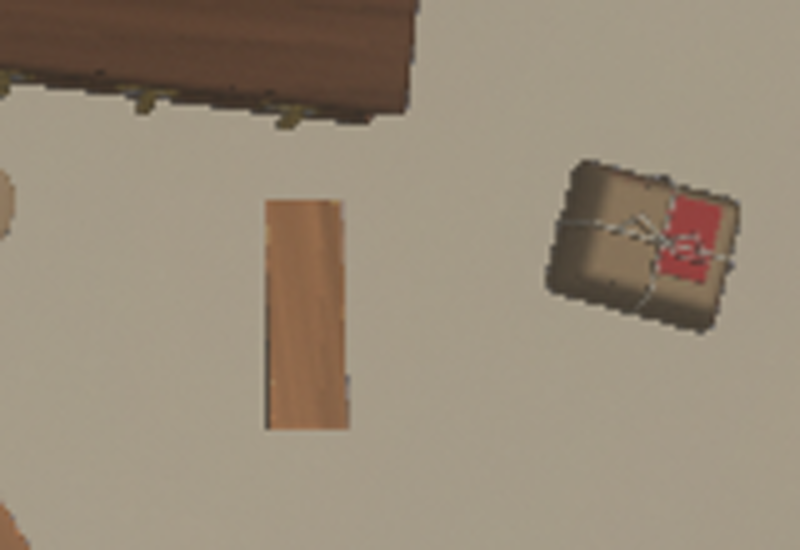

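The crop shows the small wedge clear of everything, with its toe towards the chest. The wedge is about 99×34 mm, close to the stated size, and the chest comes out at 176×266 mm, yaw −6.9°. I'll move behind the heel now.

Emit:
{"name": "drive_tool", "arguments": {"motion": [[[0.22, 0.48, 0, -0.19, 40], [0.45, 0.97, 0, -0.38, 10], [0.45, 0.97, 0, -0.49, 10], [0.45, 0.97, 0, -0.49, 10], [0.45, 0.97, 0, -0.49, 10], [0.45, 0.97, 0, -0.49, 10]]]}}

```text
time: 0.7
eef_pos: [0.3005, -0.435, 0.2214]
eef_rot: [180.0, 0.0, -0.1]
force: [0.9, -0.6, 0.5]
finger_gap: 0.119
finger_force: 0.0
```

Emit:
{"name": "drive_tool", "arguments": {"motion": [[[0.2, 0.3, 0, 0, 10], [0.45, 0.6, 0, 0, 10], [0.45, 0.97, 0, 0, 10], [0.45, 0.97, 0, 0, 10], [0.45, 0.97, 0, 0, 10], [0.45, 0.97, 0, 0, 10]]]}}

```text
time: 1.3
eef_pos: [0.368, -0.2904, 0.2214]
eef_rot: [180.0, 0.0, -0.2]
force: [-0.0, -0.4, -0.7]
finger_gap: 0.115
finger_force: 0.0
```

Emit:
{"name": "drive_tool", "arguments": {"motion": [[[0.2, 0.3, 0, 0, 10], [0.45, 0.6, 0, 0, 10], [0.45, 0.96, 0, 0, 10], [0.45, 0.96, 0, 0, 10], [0.45, 0.96, 0, 0, 10], [0.45, 0.96, 0, 0, 10], [0.45, 0.96, 0, 0, 10]]]}}

```text
time: 2.0
eef_pos: [0.4357, -0.1467, 0.2212]
eef_rot: [180.0, 0.0, -0.3]
force: [-0.0, -1.0, -0.5]
finger_gap: 0.12
finger_force: 0.0
```

```bash
python3 - <<'E'
from h import *
s=manip.state();print(s['eef_pos'],s['eef_rot'],s['finger_gap'],s['force'],s['time'],manip.finger_overhang)
im,d,m=grab('wrist','w1.png');np.savez('w1.npz',im=im,d=d,p=s['eef_pos'],r=s['eef_rot'])
E
```

```text
[ 0.43571089 -0.14672324  0.22123318] [ 1.79998485e+02  1.66179060e-02 -2.82564369e-01] 0.11976141866913899 [-0.03680979 -1.03018854 -0.45140643] 2.0 0.025
```

View pics/w1.png

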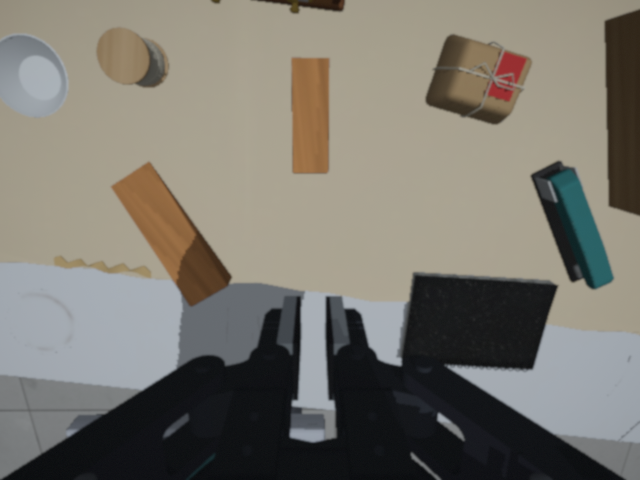

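The wrist view shows the wedge with its toe at (292–329, 58) and its heel at (293–328, 173). The fingers come in from below at x of about 313. I'll refine the wedge pose from this view.

```bash
cat >> h.py <<'E'
from scipy.spatial.transform import Rotation as Ro
def wm(p,r):
    m=dict(manip.camera_model('wrist'));T=np.eye(4);T[:3,:3]=Ro.from_euler('xyz',r,degrees=True).as_matrix();T[:3,3]=p
    m['extrinsics']=T@np.array(m['T_tool_cam']);return m
E
python3 - <<'E'
from h import *
z=np.load('w1.npz');im=z['im'];m=wm(z['p'],z['r'])
print(m['extrinsics'].round(3).tolist())
hs=cv2.cvtColor(im,cv2.COLOR_RGB2HSV).astype(int)
k=((hs[...,0]<17)&(hs[...,1]>105)).astype(np.uint8)
n,l,st,ce=cv2.connectedComponentsWithStats(k);b=(l==l[115,310]).astype(np.uint8);print(st[l[115,310]])
r=cv2.minAreaRect(np.argwhere(b)[:,::-1].astype(np.float32));B=cv2.boxPoints(r);print(B.round(1).tolist())
for u,v in B:
    print(ray(m,u,v,.0165 if v>115 else .0015).round(4))
E
```

```text
[[-0.005, -0.951, -0.311, 0.515], [-1.0, 0.005, 0.003, -0.147], [-0.001, 0.311, -0.951, 0.373], [0.0, 0.0, 0.0, 1.0]]
[ 292   58   37  115 4035]
[[292.0, 58.0], [328.0, 58.0], [328.0, 172.0], [292.0, 172.0]]
[ 0.5622 -0.1281  0.0015]
[ 0.5621 -0.1598  0.0015]
[ 0.4642 -0.1599  0.0165]
[ 0.4644 -0.1267  0.0165]
```

Emit:
{"name": "drive_tool", "arguments": {"motion": [[[0, 0.02, -0.3, 0, 10], [0, 0.02, -0.6, 0, 10], [0, 0.02, -0.9, 0, 10], [0, 0.02, -0.95, 0, 10], [0, 0.02, -0.95, 0, 10]]]}}

```text
time: 2.55
eef_pos: [0.4355, -0.1422, 0.0786]
eef_rot: [-180.0, 0.1, -0.2]
force: [1.5, 0.1, 1.1]
finger_gap: 0.115
finger_force: 0.0
```

Emit:
{"name": "drive_tool", "arguments": {"motion": [[[0, 0, -0.1, 0, 10], [0, 0, -0.2, 0, 10], [0, 0, -0.28, 0, 10], [0, 0, -0.3, 0, 10], [0, 0, -0.3, 0, 10], [0, 0, -0.3, 0, 10]]]}}

```text
time: 3.15
eef_pos: [0.4364, -0.142, 0.0347]
eef_rot: [180.0, -0.1, -0.1]
force: [-0.3, -0.1, 0.7]
finger_gap: 0.116
finger_force: 0.0
```

```bash
python3 - <<'E'
from h import *
s=manip.state();print(s['eef_pos'],s['eef_rot'],s['force'],s['time'])
im,d,m=grab('wrist','w2.png')
E
```

```text
[ 0.43643912 -0.14197318  0.03469928] [ 1.79981465e+02 -5.29351079e-02 -1.24783075e-01] [-0.29336699 -0.11625259  0.73635954] 3.15
```

View pics/w2.png

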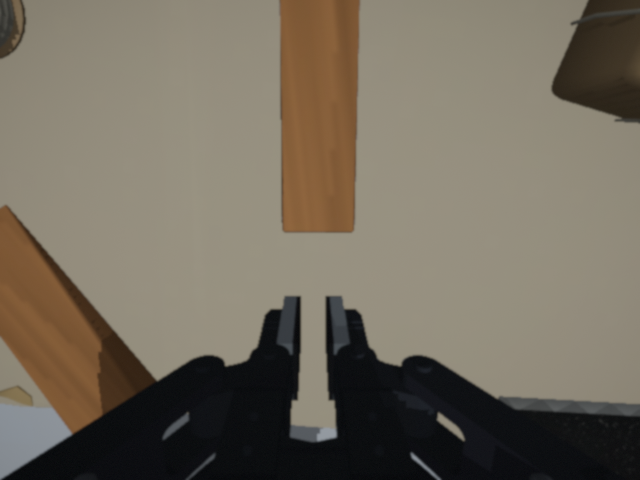

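The fingertips are behind the heel, centred about 6 px (3 mm) left of the wedge's middle: fingers at u≈313, wedge at u≈319. I'll start the push and turn the wedge to the chest's yaw on the way.

Emit:
{"name": "drive_tool", "arguments": {"motion": [[[0.03, -0.015, -0.01, 0, 10], [0.06, -0.015, -0.013, 0, 10], [0.09, -0.015, -0.013, 0, 10], [0.11, -0.015, -0.013, 0, 10], [0.13, -0.015, -0.013, 0, 10], [0.15, -0.015, -0.013, -0.01, 10], [0.17, -0.014, -0.013, -0.02, 10], [0.19, -0.013, -0.013, -0.035, 10], [0.21, -0.012, -0.013, -0.05, 10], [0.23, -0.01, -0.013, -0.065, 10], [0.25, -0.008, -0.013, -0.08, 10], [0.27, -0.006, -0.013, -0.095, 10], [0.29, -0.004, -0.013, -0.11, 10], [0.31, -0.002, -0.013, -0.125, 10], [0.33, 0, -0.013, -0.14, 10], [0.35, 0.002, -0.013, -0.15, 10], [0.37, 0.004, -0.013, -0.15, 10], [0.38, 0.005, -0.013, -0.15, 10], [0.38, 0.005, -0.013, -0.15, 10]]]}}

```text
time: 5.1
eef_pos: [0.4931, -0.141, 0.0319]
eef_rot: [-180.0, -0.0, -6.9]
force: [0.0, -1.1, -0.3]
finger_gap: 0.119
finger_force: 0.0
```

```bash
cat > look.py <<'E'
from h import *
import sys
s=manip.state();print(s['eef_pos'].round(4),s['eef_rot'].round(1),s['force'].round(1),s['time'])
im,d,_=grab('wrist',sys.argv[1]);m=wm(s['eef_pos'],s['eef_rot'])
hs=cv2.cvtColor(im,cv2.COLOR_RGB2HSV).astype(int)
k=((hs[...,0]<17)&(hs[...,1]>105)&(hs[...,2]>100)).astype(np.uint8)
n,l,st,ce=cv2.connectedComponentsWithStats(k)
for i in range(1,n):
    if st[i,4]>600 and 200<ce[i][0]<430:
        r=cv2.minAreaRect(np.argwhere(l==i)[:,::-1].astype(np.float32));B=cv2.boxPoints(r);print(B.round(0).tolist())
        for u,v in B: print((ray(m,u,v,.0165 if v>ce[i][1] else .004)*1000).round(1))
E
python3 look.py w3.png
```

```text
[ 0.4931 -0.141   0.0319] [-180.    -0.    -6.9] [ 0.  -1.1 -0.3] 5.1
[[268.0, 139.0], [339.0, 132.0], [356.0, 297.0], [285.0, 304.0]]
[ 563.3 -128.2    4. ]
[ 562.7 -160.5    4. ]
[ 486.3 -160.5   16.5]
[ 486.4 -126.    16.5]
```

View pics/w3.png

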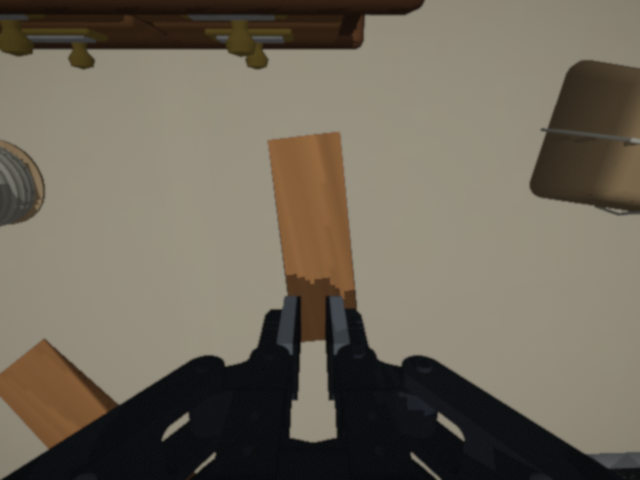

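The wedge has not moved: its toe is still at x≈563, and the heel shows between the fingers at v≈340. The fingertips must be passing above it, so I'll get their true height from depth.

```bash
python3 - <<'E'
from h import *
s=manip.state();im,d,_=grab('wrist');m=wm(s['eef_pos'],s['eef_rot']);P=cloud(d,m)
R=Ro.from_euler('xyz',s['eef_rot'],degrees=True).as_matrix()
L=(P-s['eef_pos'])@R*1000
for v in (290,296,299,303,310,320,335,345): print(v,[(u,P[v,u].round(4).tolist(),L[v,u].round(0).tolist()) for u in (270,291,313,335)])
E
```

```text
290 [(270, [0.4872, -0.117, 0.0007], [-9.0, -23.0, 31.0]), (291, [0.4912, -0.1293, 0.012], [-3.0, -11.0, 20.0]), (313, [0.4899, -0.1401, 0.0121], [-3.0, -1.0, 20.0]), (335, [0.4888, -0.1508, 0.0125], [-3.0, 10.0, 19.0])]
296 [(270, [0.4834, -0.1164, -0.0001], [-12.0, -23.0, 32.0]), (291, [0.5032, -0.1327, 0.0435], [9.0, -9.0, -12.0]), (313, [0.4871, -0.1397, 0.0129], [-6.0, -1.0, 19.0]), (335, [0.5015, -0.1504, 0.0444], [10.0, 8.0, -13.0])]
299 [(270, [0.482, -0.1162, 0.0004], [-14.0, -23.0, 31.0]), (291, [0.5037, -0.133, 0.0472], [10.0, -9.0, -15.0]), (313, [0.4857, -0.1396, 0.0134], [-7.0, -1.0, 18.0]), (335, [0.5017, -0.1502, 0.0474], [10.0, 8.0, -16.0])]
303 [(270, [0.4795, -0.1158, 0.0002], [-16.0, -23.0, 32.0]), (291, [0.5036, -0.1332, 0.0503], [10.0, -9.0, -18.0]), (313, [0.4839, -0.1393, 0.014], [-9.0, -1.0, 18.0]), (335, [0.5019, -0.1501, 0.0511], [10.0, 8.0, -19.0])]
310 [(270, [0.5012, -0.1245, 0.0496], [6.0, -17.0, -18.0]), (291, [0.5039, -0.1336, 0.0565], [10.0, -9.0, -25.0]), (313, [0.4804, -0.1389, 0.0146], [-13.0, -1.0, 17.0]), (335, [0.502, -0.1498, 0.0566], [10.0, 8.0, -25.0])]
320 [(270, [0.5007, -0.1252, 0.0567], [6.0, -17.0, -25.0]), (291, [0.5038, -0.134, 0.0639], [10.0, -8.0, -32.0]), (313, [0.4744, -0.1382, 0.0137], [-19.0, -1.0, 18.0]), (335, [0.5022, -0.1494, 0.0642], [10.0, 7.0, -32.0])]
335 [(270, [0.5001, -0.1262, 0.0662], [5.0, -16.0, -34.0]), (291, [0.5036, -0.1345, 0.0733], [10.0, -8.0, -41.0]), (313, [0.4663, -0.1372, 0.0145], [-27.0, -1.0, 17.0]), (335, [0.5021, -0.1489, 0.0737], [10.0, 7.0, -42.0])]
345 [(270, [0.5061, -0.1288, 0.0818], [12.0, -14.0, -50.0]), (291, [0.5037, -0.1348, 0.0793], [10.0, -7.0, -47.0]), (313, [0.4514, -0.1354, 0.0006], [-42.0, -1.0, 31.0]), (335, [0.5019, -0.1485, 0.079], [10.0, 6.0, -47.0])]
```

Depth puts the visible tip edge at about local z −12 mm, so the tips are roughly 44 mm up and well short of the stated 25 mm overhang. I'll back off behind the heel and feel down in small steps.

Emit:
{"name": "drive_tool", "arguments": {"motion": [[[-0.1, 0, 0.05, 0, 10], [-0.25, 0, 0.05, 0.1, 10], [-0.4, -0.02, 0.05, 0.15, 10], [-0.4, -0.02, 0.05, 0.15, 10], [-0.4, -0.02, 0, 0.15, 10], [-0.4, -0.02, 0, 0.15, 10], [-0.4, -0.02, 0, 0.15, 10]]]}}

```text
time: 5.9
eef_pos: [0.4333, -0.1438, 0.0316]
eef_rot: [-180.0, 0.0, -0.1]
force: [0.3, -0.1, 0.1]
finger_gap: 0.121
finger_force: 0.0
```

Emit:
{"name": "drive_tool", "arguments": {"motion": [[[0, 0, -0.02, 0, 10], [0, 0, -0.03, 0, 10], [0, 0, -0.04, 0, 10], [0, 0, -0.04, 0, 10], [0, 0, -0.04, 0, 10]]]}}

```text
time: 6.4
eef_pos: [0.433, -0.144, 0.0259]
eef_rot: [-180.0, 0.0, -0.1]
force: [-0.1, -0.0, -0.9]
finger_gap: 0.12
finger_force: 0.0
```

```bash
python3 look.py w4.png
```

```text
[ 0.433  -0.144   0.0259] [-1.8e+02  0.0e+00 -1.0e-01] [-0.1 -0.  -0.9] 6.4
[[274.0, 0.0], [355.0, 0.0], [355.0, 229.0], [274.0, 229.0]]
[ 555.  -128.1    4. ]
[ 554.9 -160.2    4. ]
[ 464.2 -161.8   16.5]
[ 464.3 -126.3   16.5]
```

View pics/w4.png

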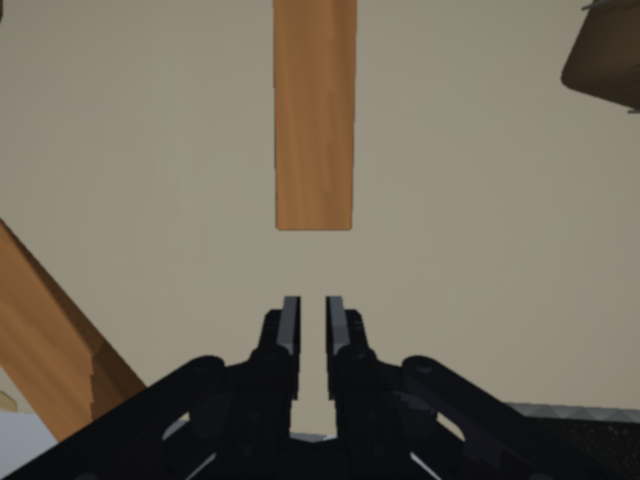

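The tips still touch nothing with TCP z = 0.026, which confirms the extra clearance; the wedge's heel is at v≈229. I'll keep feeling down.

Emit:
{"name": "drive_tool", "arguments": {"motion": [[[0, 0, -0.03, 0, 10], [0, 0, -0.06, 0, 10], [0, 0, -0.08, 0, 10], [0, 0, -0.1, 0, 10], [0, 0, -0.1, 0, 10], [0, 0, -0.1, 0, 10]]]}}

```text
time: 7.05
eef_pos: [0.4329, -0.144, 0.0108]
eef_rot: [-180.0, 0.0, -0.1]
force: [0.3, -0.1, -0.4]
finger_gap: 0.117
finger_force: 0.0
```

```bash
python3 - <<'E'
from h import *
s=manip.state();print(s['eef_pos'],s['force'],s['torque'])
im,d,_=grab('wrist');m=wm(s['eef_pos'],s['eef_rot']);P=cloud(d,m)
for v in (285,290,293,295,296,297,298,300,305): print(v,[(u,(P[v,u]*1000).round(0).tolist()) for u in (288,291,295,313,335)])
E
```

```text
[ 0.43291425 -0.14398149  0.01084285] [ 0.28437538 -0.11113144 -0.36805091] [-0.00634755  0.01321457  0.02962643]
285 [(288, [437.0, -132.0, 0.0]), (291, [437.0, -133.0, 0.0]), (295, [437.0, -135.0, -0.0]), (313, [437.0, -143.0, 1.0]), (335, [437.0, -154.0, -0.0])]
290 [(288, [434.0, -132.0, 0.0]), (291, [435.0, -133.0, 1.0]), (295, [435.0, -135.0, 1.0]), (313, [434.0, -143.0, -1.0]), (335, [435.0, -153.0, 1.0])]
293 [(288, [433.0, -132.0, -0.0]), (291, [433.0, -133.0, -0.0]), (295, [433.0, -135.0, 1.0]), (313, [433.0, -143.0, 1.0]), (335, [433.0, -154.0, 0.0])]
295 [(288, [432.0, -132.0, -0.0]), (291, [432.0, -133.0, 1.0]), (295, [432.0, -135.0, 0.0]), (313, [432.0, -143.0, -0.0]), (335, [432.0, -154.0, -0.0])]
296 [(288, [443.0, -133.0, 23.0]), (291, [443.0, -135.0, 24.0]), (295, [442.0, -136.0, 23.0]), (313, [431.0, -143.0, 0.0]), (335, [443.0, -152.0, 24.0])]
297 [(288, [443.0, -133.0, 24.0]), (291, [443.0, -135.0, 24.0]), (295, [443.0, -136.0, 25.0]), (313, [431.0, -143.0, 1.0]), (335, [443.0, -152.0, 25.0])]
298 [(288, [443.0, -133.0, 26.0]), (291, [443.0, -135.0, 25.0]), (295, [443.0, -136.0, 26.0]), (313, [430.0, -143.0, -0.0]), (335, [443.0, -152.0, 26.0])]
300 [(288, [443.0, -134.0, 28.0]), (291, [443.0, -135.0, 28.0]), (295, [443.0, -136.0, 28.0]), (313, [429.0, -143.0, 1.0]), (335, [443.0, -152.0, 27.0])]
305 [(288, [443.0, -134.0, 31.0]), (291, [443.0, -135.0, 32.0]), (295, [443.0, -137.0, 31.0]), (313, [426.0, -143.0, -0.0]), (335, [443.0, -152.0, 31.0])]
```

The tips are at z = 23.5 mm by depth, a consistent 12.5 mm behind the TCP. I'll go down 16 mm more.

Emit:
{"name": "drive_tool", "arguments": {"motion": [[[0, 0, -0.03, 0, 10], [0, 0, -0.06, 0, 10], [0, 0, -0.09, 0, 10], [0, 0, -0.11, 0, 10], [0, 0, -0.11, 0, 10], [0, 0, -0.11, 0, 10]]]}}

```text
time: 7.7
eef_pos: [0.4329, -0.1439, -0.0057]
eef_rot: [-180.0, 0.0, -0.1]
force: [-0.6, 0.6, 0.6]
finger_gap: 0.119
finger_force: 0.0
```

Emit:
{"name": "drive_tool", "arguments": {"motion": [[[0.04, 0, 0, 0, 10], [0.08, 0, 0, 0, 10], [0.11, 0, 0, 0, 10], [0.13, 0, 0, 0, 10], [0.15, 0, 0, 0, 10], [0.17, 0, 0, 0, 10], [0.19, 0, 0, 0, 10], [0.21, 0, 0, 0, 10], [0.21, 0, 0, 0, 10]]]}}

```text
time: 8.6
eef_pos: [0.4648, -0.144, -0.0056]
eef_rot: [-180.0, -0.0, -0.1]
force: [0.2, 0.4, 0.2]
finger_gap: 0.116
finger_force: 0.0
```

```bash
python3 look.py w5.png
```

```text
[ 0.4648 -0.144  -0.0056] [-1.8e+02 -0.0e+00 -1.0e-01] [0.2 0.4 0.2] 8.6
[[265.0, 18.0], [363.0, 18.0], [363.0, 303.0], [265.0, 303.0]]
[ 573.9 -127.8    4. ]
[ 573.8 -160.     4. ]
[ 476.4 -162.2   16.5]
[ 476.5 -125.3   16.5]
```

The wedge is moving now: toe at x≈574 mm, heel 11.6 mm ahead of the TCP. I'll continue towards the foot while turning to −6.9°.

Emit:
{"name": "drive_tool", "arguments": {"motion": [[[0.02, 0.003, 0, -0.01, 10], [0.04, 0.006, 0, -0.02, 10], [0.06, 0.009, 0, -0.035, 10], [0.08, 0.012, 0, -0.05, 10], [0.1, 0.015, 0, -0.065, 10], [0.12, 0.018, 0, -0.08, 10], [0.14, 0.021, 0, -0.095, 10], [0.16, 0.024, 0, -0.11, 10], [0.18, 0.027, 0, -0.125, 10], [0.2, 0.03, 0, -0.14, 10], [0.22, 0.033, 0, -0.15, 10], [0.24, 0.036, 0, -0.15, 10], [0.25, 0.036, 0, -0.15, 10], [0.25, 0.036, 0, -0.15, 10]]]}}

```text
time: 10.05
eef_pos: [0.5021, -0.1386, -0.0056]
eef_rot: [-180.0, -0.0, -6.9]
force: [-0.1, -0.1, -1.0]
finger_gap: 0.116
finger_force: 0.0
```

```bash
python3 look.py w6.png
```

```text
[ 0.5021 -0.1386 -0.0056] [-180.    -0.    -6.9] [-0.1 -0.1 -1. ] 10.05
[[267.0, 85.0], [361.0, 85.0], [361.0, 303.0], [267.0, 303.0]]
[ 592.  -132.9    4. ]
[ 588.1 -165.     4. ]
[ 511.5 -157.3   16.5]
[ 515.7 -122.3   16.5]
```

View pics/w6.png

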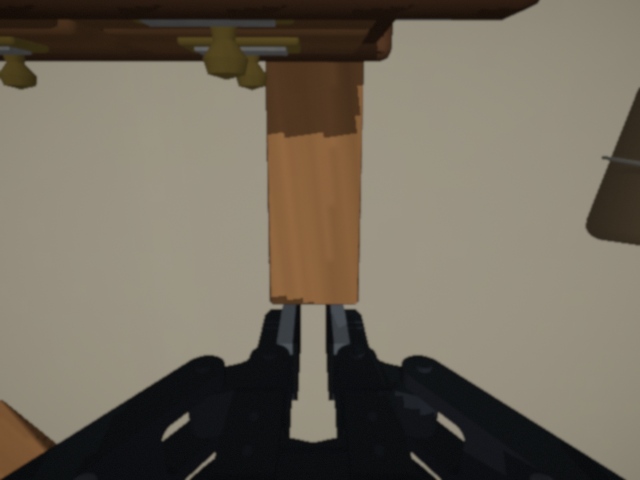

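The wedge is square to the chest and centred on the foot (wedge at u 267–361), with its toe about 8 mm past the foot's front. I'll push on along the chest's +x and watch the force.

Emit:
{"name": "drive_tool", "arguments": {"motion": [[[0.02, -0.002, 0, 0, 10], [0.04, -0.005, 0, 0, 10], [0.05, -0.006, 0, 0, 10], [0.06, -0.007, 0, 0, 10], [0.06, -0.007, 0, 0, 10]]]}}

```text
time: 10.6
eef_pos: [0.5112, -0.1396, -0.0056]
eef_rot: [-180.0, -0.0, -6.9]
force: [-0.2, -0.4, 0.2]
finger_gap: 0.118
finger_force: 0.0
```

Emit:
{"name": "drive_tool", "arguments": {"motion": [[[0.01, -0.001, 0, 0, 10], [0.02, -0.002, 0, 0, 10], [0.03, -0.004, 0, 0, 10], [0.03, -0.004, 0, 0, 10]]]}}

```text
time: 11.0
eef_pos: [0.5157, -0.1403, -0.0056]
eef_rot: [-180.0, -0.0, -6.9]
force: [-0.3, -0.8, 1.1]
finger_gap: 0.117
finger_force: 0.0
```

Emit:
{"name": "drive_tool", "arguments": {"motion": [[[0.01, -0.001, 0, 0, 10], [0.02, -0.002, 0, 0, 10], [0.03, -0.004, 0, 0, 10], [0.03, -0.004, 0, 0, 10]]]}}

```text
time: 11.4
eef_pos: [0.5202, -0.1409, -0.0056]
eef_rot: [-180.0, -0.0, -6.9]
force: [-0.2, 0.2, 0.3]
finger_gap: 0.119
finger_force: 0.0
```

Toe about 26 mm in, no resistance yet.

Emit:
{"name": "drive_tool", "arguments": {"motion": [[[0.01, -0.001, 0, 0, 10], [0.02, -0.002, 0, 0, 10], [0.02, -0.002, 0, 0, 10]]]}}

```text
time: 11.7
eef_pos: [0.5232, -0.1411, -0.0056]
eef_rot: [-180.0, -0.0, -6.9]
force: [0.1, -0.1, -0.4]
finger_gap: 0.112
finger_force: 0.0
```

Emit:
{"name": "drive_tool", "arguments": {"motion": [[[0.01, -0.001, 0, 0, 10], [0.02, -0.002, 0, 0, 10], [0.02, -0.002, 0, 0, 10]]]}}

```text
time: 12.0
eef_pos: [0.5262, -0.1414, -0.0056]
eef_rot: [-180.0, -0.0, -6.9]
force: [-0.3, -0.4, 0.2]
finger_gap: 0.118
finger_force: 0.0
```

Emit:
{"name": "drive_tool", "arguments": {"motion": [[[0.01, -0.001, 0, 0, 10], [0.02, -0.002, 0, 0, 10], [0.02, -0.002, 0, 0, 10]]]}}

```text
time: 12.3
eef_pos: [0.5284, -0.1417, -0.0057]
eef_rot: [-180.0, 0.1, -6.9]
force: [-5.3, 0.2, 3.3]
finger_gap: 0.119
finger_force: 2.5
```

Snug: 5.3 N, with the toe about 34 mm under the foot. I'll back off, rise and go over the corner.

Emit:
{"name": "drive_tool", "arguments": {"motion": [[[-0.05, 0.006, 0, 0, 10], [-0.12, 0.014, 0, 0, 10], [-0.15, 0.018, 0, 0, 5], [-0.15, 0.018, 0.3, 0, 0], [-0.15, 0.018, 0.6, 0, 0], [-0.15, 0.018, 0.9, 0, 0], [-0.15, 0.018, 0.9, 0, 0], [-0.15, 0.018, 0.9, 0, 0]]]}}

```text
time: 13.1
eef_pos: [0.5066, -0.1393, 0.1304]
eef_rot: [180.0, -0.1, -6.9]
force: [-0.1, -1.0, -0.9]
finger_gap: 0.001
finger_force: 0.0
```

Emit:
{"name": "drive_tool", "arguments": {"motion": [[[0.2, -0.05, 0, 0, 0], [0.4, -0.1, 0, 0, 0], [0.6, -0.16, 0, 0, 0], [0.63, -0.165, 0, 0, 0], [0.63, -0.165, 0, 0, 0], [0.63, -0.165, 0, 0, 0]]]}}

```text
time: 13.7
eef_pos: [0.5997, -0.1634, 0.1284]
eef_rot: [-180.0, 0.1, -6.9]
force: [-0.5, 0.1, -0.3]
finger_gap: -0.002
finger_force: 0.0
```

```bash
python3 - <<'E'
from h import *
s=manip.state();print(s['eef_pos'],s['force'],s['finger_gap'],s['time'])
im,d,_=grab('wrist','w7.png');m=wm(s['eef_pos'],s['eef_rot']);P=cloud(d,m)
for v in (270,280,290,293,295,296,297,298,300,305): print(v,[(u,(P[v,u]*1000).round(0).tolist()) for u in (300,306,313,320,326)])
it,dt,mt=grab('top','t7.png')
E
```

```text
[ 0.59971031 -0.16340375  0.12836588] [-0.48547829  0.11324523 -0.31329493] -0.0018173374591590405 13.7
270 [(300, [606.0, -157.0, 103.0]), (306, [605.0, -160.0, 101.0]), (313, [604.0, -163.0, 101.0]), (320, [604.0, -167.0, 101.0]), (326, [603.0, -170.0, 101.0])]
280 [(300, [600.0, -156.0, 101.0]), (306, [600.0, -159.0, 103.0]), (313, [599.0, -163.0, 102.0]), (320, [599.0, -166.0, 102.0]), (326, [598.0, -169.0, 102.0])]
290 [(300, [594.0, -155.0, 101.0]), (306, [593.0, -158.0, 101.0]), (313, [594.0, -162.0, 103.0]), (320, [593.0, -166.0, 101.0]), (326, [592.0, -169.0, 101.0])]
293 [(300, [592.0, -155.0, 100.0]), (306, [591.0, -158.0, 100.0]), (313, [592.0, -162.0, 101.0]), (320, [591.0, -165.0, 100.0]), (326, [591.0, -168.0, 101.0])]
295 [(300, [549.0, -147.0, 15.0]), (306, [548.0, -151.0, 14.0]), (313, [548.0, -157.0, 15.0]), (320, [540.0, -161.0, 0.0]), (326, [540.0, -166.0, 1.0])]
296 [(300, [548.0, -147.0, 15.0]), (306, [548.0, -151.0, 15.0]), (313, [547.0, -156.0, 15.0]), (320, [539.0, -161.0, 1.0]), (326, [538.0, -166.0, -0.0])]
297 [(300, [610.0, -159.0, 142.0]), (306, [610.0, -161.0, 142.0]), (313, [609.0, -164.0, 142.0]), (320, [678.0, -172.0, 280.0]), (326, [609.0, -169.0, 141.0])]
298 [(300, [610.0, -159.0, 143.0]), (306, [610.0, -161.0, 143.0]), (313, [610.0, -164.0, 144.0]), (320, [609.0, -167.0, 143.0]), (326, [609.0, -169.0, 144.0])]
300 [(300, [610.0, -159.0, 144.0]), (306, [610.0, -161.0, 145.0]), (313, [609.0, -164.0, 144.0]), (320, [610.0, -167.0, 145.0]), (326, [609.0, -169.0, 144.0])]
305 [(300, [611.0, -159.0, 150.0]), (306, [610.0, -161.0, 149.0]), (313, [610.0, -164.0, 149.0]), (320, [610.0, -167.0, 150.0]), (326, [610.0, -169.0, 150.0])]
```

View pics/w7.png

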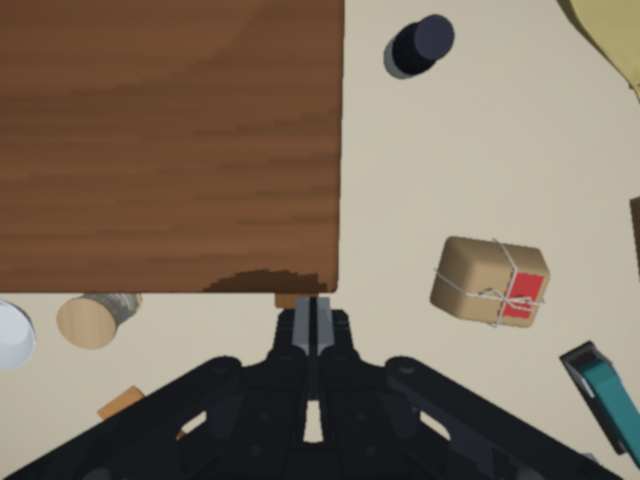

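The shut fingertips sit just over the corner: chest edge at v≈293, right edge at u≈338, tips at (313, 297). They are 39 mm above the board, so I'll shift 4 mm inward and come down.

Emit:
{"name": "drive_tool", "arguments": {"motion": [[[0.025, -0.005, -0.1, 0, 0], [0.025, -0.005, -0.18, 0, 0], [0.025, -0.005, -0.23, 0, 0], [0.025, -0.005, -0.23, 0, 0], [0.025, -0.005, -0.23, 0, 0]]]}}

```text
time: 14.3
eef_pos: [0.6046, -0.1645, 0.0947]
eef_rot: [-180.0, 0.0, -6.9]
force: [0.6, 0.7, -1.1]
finger_gap: 0.001
finger_force: 0.0
```

Emit:
{"name": "drive_tool", "arguments": {"motion": [[[0, 0, -0.007, 0, 0], [0, 0, -0.014, 0, 0], [0, 0, -0.02, 0, 0], [0, 0, -0.02, 0, 0]]]}}

```text
time: 14.7
eef_pos: [0.6048, -0.1646, 0.0922]
eef_rot: [-180.0, -0.0, -6.9]
force: [-1.0, 0.1, 2.3]
finger_gap: -0.002
finger_force: 1.4
```

Emit:
{"name": "drive_tool", "arguments": {"motion": [[[0, 0, -0.007, 0, 0], [0, 0, -0.014, 0, 0], [0, 0, -0.014, 0, 0]]]}}

```text
time: 15.0
eef_pos: [0.6047, -0.1647, 0.0917]
eef_rot: [180.0, -0.0, -6.9]
force: [-14.0, 2.8, 31.4]
finger_gap: 0.003
finger_force: 15.4
```

Emit:
{"name": "drive_tool", "arguments": {"motion": [[[-0.003, 0, 0.007, 0, 0], [-0.003, 0, 0.007, 0, 0], [-0.003, 0, 0.007, 0, 0]]]}}

```text
time: 15.3
eef_pos: [0.6048, -0.1646, 0.0921]
eef_rot: [180.0, -0.1, -6.9]
force: [-4.4, 0.3, 14.4]
finger_gap: 0.003
finger_force: 7.3
```

14 N with the tip barely sinking. I'll hold for a second and check.

Emit:
{"name": "drive_tool", "arguments": {"motion": [[[0, 0, 0, 0, 0], [0, 0, 0, 0, 0], [0, 0, 0, 0, 0], [0, 0, 0, 0, 0], [0, 0, 0, 0, 0], [0, 0, 0, 0, 0], [0, 0, 0, 0, 0], [0, 0, 0, 0, 0], [0, 0, 0, 0, 0], [0, 0, 0, 0, 0]]]}}

```text
time: 16.3
eef_pos: [0.6047, -0.1647, 0.092]
eef_rot: [180.0, -0.1, -6.9]
force: [-5.1, 1.0, 15.3]
finger_gap: -0.001
finger_force: 7.4
```

```bash
python3 - <<'E'
from h import *
s=manip.state();print(s['eef_pos'],s['force'],s['time'])
m=manip.camera_model('top');z0=np.load('top0.npz')['d']
def tilt(d,msk):
    P=cloud(d,m)[msk];A=np.c_[P[:,:2]-[.69,-.054],np.ones(len(P))];c=np.linalg.lstsq(A,P[:,2],rcond=None)[0];return c.round(4),len(P)
d=np.mean([grab('top')[1] for _ in range(4)],0)
P0=cloud(z0,m);P1=cloud(d,m)
msk=(abs(P0[...,2]-.104)<.01)&(abs(P1[...,2]-.104)<.01)&(P0[...,0]<.8)&(P0[...,0]>.5)&(P0[...,1]<.1)&(P0[...,1]>-.22)
for d_ in (z0,d): print(tilt(d_,msk))
E
```

```text
[ 0.60472514 -0.16465236  0.0919912 ] [-5.10479244  1.02126369 15.28341333] 16.3
(array([0.0019, 0.    , 0.1028]), 7593)
(array([0.0029, 0.0008, 0.1028]), 7593)
```

The chest stays level under 15 N, with a tilt change of about 1 mrad. I'll release, go back and check where the wedge is.

Emit:
{"name": "drive_tool", "arguments": {"motion": [[[0, 0, 0.01, 0, 0], [0, 0, 0.02, 0, 0], [0, 0, 0.15, 0, 0], [0, 0, 0.25, 0, 0], [0, 0, 0.25, 0, 0]]]}}

```text
time: 17.0
eef_pos: [0.6054, -0.1648, 0.1306]
eef_rot: [180.0, -0.2, -6.9]
force: [0.5, -0.2, 0.9]
finger_gap: 0.001
finger_force: 0.0
```

Emit:
{"name": "drive_tool", "arguments": {"motion": [[[-0.25, 0.06, 0, 0, 10], [-0.5, 0.12, 0, 0, 10], [-0.66, 0.17, 0, 0, 10], [-0.66, 0.17, 0, 0, 10], [-0.66, 0.17, 0, 0, 10], [-0.66, 0.17, 0, 0, 10]]]}}

```text
time: 17.6
eef_pos: [0.506, -0.1392, 0.1284]
eef_rot: [-180.0, -0.0, -6.9]
force: [0.1, 0.7, 0.4]
finger_gap: 0.118
finger_force: 0.0
```

```bash
python3 look.py w8.png; python3 - <<'E'
from h import *
m=manip.camera_model('top');z0=np.load('top0.npz')['d']
d=np.mean([grab('top','t8.png')[1] for _ in range(4)],0)
P0=cloud(z0,m);P1=cloud(d,m)
msk=(abs(P0[...,2]-.104)<.01)&(abs(P1[...,2]-.104)<.01)&(P0[...,0]<.8)&(P0[...,0]>.5)&(P0[...,1]<.1)&(P0[...,1]>-.22)
for P in (P0[msk],P1[msk]):
    print(np.linalg.lstsq(np.c_[P[:,:2]-[.69,-.054],np.ones(len(P))],P[:,2],rcond=None)[0].round(4),len(P))
E
```

```text
[ 0.506  -0.1392  0.1284] [-180.    -0.    -6.9] [0.1 0.7 0.4] 17.6
[[289.0, 120.0], [336.0, 120.0], [336.0, 184.0], [289.0, 184.0]]
[ 582.9 -131.3    4. ]
[ 579.  -163.3    4. ]
[ 537.4 -158.4   16.5]
[ 541.2 -126.2   16.5]
[0.0018 0.0005 0.1028] 9042
[0.0013 0.0003 0.1029] 9042
```

View pics/w8.png

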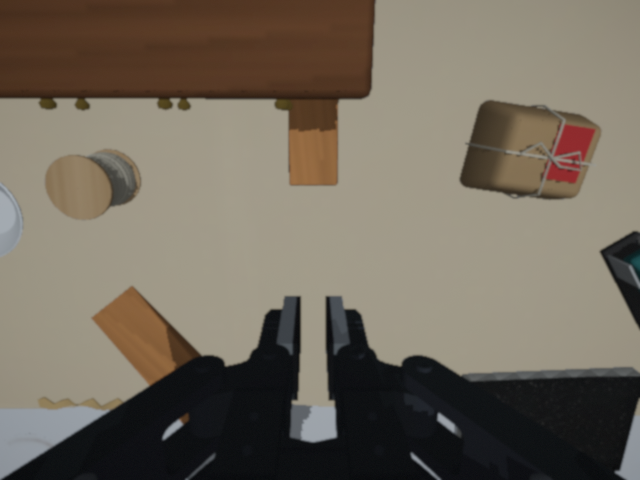

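The wedge stays in place and square to the chest: heel edge at v≈184, u 289–336. I'll reseat it with one more gentle push, then press again.

Emit:
{"name": "drive_tool", "arguments": {"motion": [[[0, 0, -0.3, 0, 10], [0, 0, -0.6, 0, 10], [0, 0, -0.85, 0, 10], [0, 0, -0.89, 0, 10], [0, 0, -0.89, 0, 10], [0.05, -0.006, -0.89, 0, 10], [0.1, -0.012, -0.89, 0, 10], [0.13, -0.016, -0.89, 0, 10], [0.13, -0.016, -0.89, 0, 10]]]}}

```text
time: 18.75
eef_pos: [0.526, -0.1416, -0.0043]
eef_rot: [180.0, -0.1, -6.9]
force: [0.0, -0.2, 0.8]
finger_gap: 0.118
finger_force: 0.0
```

Emit:
{"name": "drive_tool", "arguments": {"motion": [[[0.008, -0.001, 0, 0, 10], [0.015, -0.002, 0, 0, 10], [0.015, -0.002, 0, 0, 10]]]}}

```text
time: 19.05
eef_pos: [0.527, -0.1418, -0.0051]
eef_rot: [-180.0, 0.0, -6.9]
force: [-0.2, -0.1, -0.4]
finger_gap: 0.12
finger_force: 0.0
```

Emit:
{"name": "drive_tool", "arguments": {"motion": [[[0.005, -0.001, 0, 0, 10], [0.01, -0.001, 0, 0, 10], [0.01, -0.001, 0, 0, 10]]]}}

```text
time: 19.35
eef_pos: [0.5283, -0.1419, -0.0052]
eef_rot: [-180.0, 0.0, -6.9]
force: [-1.2, -0.4, -0.1]
finger_gap: 0.117
finger_force: 0.6
```

Emit:
{"name": "drive_tool", "arguments": {"motion": [[[0.003, 0, 0, 0, 10], [0.005, 0, 0, 0, 10], [0.005, 0, 0, 0, 10]]]}}

```text
time: 19.65
eef_pos: [0.5284, -0.1419, -0.0053]
eef_rot: [180.0, 0.1, -6.9]
force: [-7.3, 0.2, 6.0]
finger_gap: 0.118
finger_force: 3.3
```

Still snug at 7 N with no movement, and the chest held 15 N without tipping, so the wedge carries the load. I'll back off.

Emit:
{"name": "drive_tool", "arguments": {"motion": [[[-0.02, 0.002, 0, 0, 10], [-0.1, 0.012, 0, 0, 10], [-0.2, 0.024, 0, 0, 10], [-0.2, 0.024, 0.3, 0, 10], [-0.2, 0.024, 0.6, 0, 10], [-0.2, 0.024, 0.9, 0, 10], [-0.2, 0.024, 0.9, 0, 10], [-0.2, 0.024, 0.9, 0, 10], [-0.2, 0.024, 0.9, 0, 10]]]}}

```text
time: 20.55
eef_pos: [0.4983, -0.1382, 0.129]
eef_rot: [-180.0, 0.1, -6.9]
force: [-0.4, 0.4, -0.2]
finger_gap: 0.116
finger_force: 0.0
```

```bash
python3 look.py w9.png; python3 - <<'E'
from h import *
m=manip.camera_model('top');z=np.load('top0.npz');im,d,_=grab('top','t9.png')
P0=cloud(z['d'],m);P1=cloud(d,m)
msk=(abs(P0[...,2]-.104)<.01)&(abs(P1[...,2]-.104)<.01)&(P0[...,0]<.8)&(P0[...,0]>.5)&(P0[...,1]<.1)&(P0[...,1]>-.22)
for P in (P0,P1):
    Q=P[msk];print(np.linalg.lstsq(np.c_[Q[:,:2]-[.69,-.054],np.ones(len(Q))],Q[:,2],rcond=None)[0].round(4))
    J=P[(P[...,2]>.26)&(P[...,2]<.31)&(abs(P[...,1])<.12)&(P[...,0]>.6)&(P[...,0]<.85)];print('jar lid',J.mean(0).round(4),len(J))
    T=P[(abs(P[...,2]-.104)<.01)&(P[...,0]<.85)&(P[...,0]>.5)&(P[...,1]<.1)&(P[...,1]>-.22)];print('chest rect',cv2.minAreaRect((T[:,:2]*1000).astype(np.float32)))
E
```

```text
[ 0.4983 -0.1382  0.129 ] [-1.8e+02  1.0e-01 -6.9e+00] [-0.4  0.4 -0.2] 20.55
[[289.0, 107.0], [337.0, 107.0], [337.0, 172.0], [289.0, 172.0]]
[ 583.4 -131.3    4. ]
[ 579.5 -163.8    4. ]
[ 537.5 -158.8   16.5]
[ 541.5 -126.2   16.5]
[0.0019 0.0004 0.1028]
jar lid [0.7342 0.021  0.2868] 1769
chest rect ((691.5298461914062, -54.84698486328125), (266.3771667480469, 177.1566162109375), 83.15150451660156)
[0.0018 0.0008 0.1029]
jar lid [0.7342 0.0209 0.2867] 1774
chest rect ((691.3150634765625, -54.54296875), (266.7951354980469, 176.64393615722656), 83.1886215209961)
```

The chest and jar are where they started, the chest is level and the wedge is snug.

```bash
python3 -c "
from plant import manip
print(manip.close_job())"
```

```text
the job is handed in; nothing more can be done
None
```

The job is handed in: the wedge sits snug about 34 mm under the short foot, the chest stayed level under a 15 N press (the first touch briefly reached 31 N, over the 20 N asked), and the chest and jar are where they stood.

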